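# Take the louvred cover off an air box and hold its flap in line with the servo arm

## Task

Lift the louvred cover off the four pins of the air box, lay it flat on a clear patch of the bench (set it down, do not drop it) and let go of it. Then swing up the black flap inside (the tongue on its free edge is there to grip) until the coupling hole in the flap's lever lines up with the hole in the servomotor's arm beside it, and keep holding it there: the program finishes while the gripper still holds the flap up, so that a colleague can push the coupling pin through both holes. Leave the servomotor's arm at the angle it has, and do not disturb the other things on the bench.

Things in the scene. Friction and masses are not known exactly. Their poses are not given: they have to be found in the camera images.
- air_box: Grey plastic air box of a car ventilation unit, fixed to the bench, open top up, 246 (x) x 216 (y) x 80 mm. Origin: centre of its underside, z up, x to the flap's hinge and pipe stub (away from the robot at yaw 0). Opening inside the flange 188 x 156 mm; before the flap's free edge (x < -22 mm) 75 mm deep. Black servomotor on the -y side out to y = -188 mm, z up to 91, x = 48 to 132 mm.
- pin (a point): Top of one of four steel pins, 8 mm thick, that stand 12 mm up from the box's flange (flange top 80 mm above the bench) at x = +-107, y = +-90 mm of the box; this is the one at -x, +y. They pass through the corner holes of the seated cover.
- cover: Loose black louvred cover: flat frame 240 (x) x 210 (y) x 5 mm with narrow louvres across it, about 0.24 kg, seated on the flange over the pins (12 mm holes; lift at least 15 mm to clear them). Origin: centre of its underside, z up, axes as the box's while seated. The flap cannot swing under it. Lying on the bench its origin is at z = 0.
- cover_handle (a point): Middle of the bar of the cover's bridge handle: bar 84 mm long along the cover's x, 14 mm wide (y), 14 mm high, its centre 33 mm above the cover's underside, 20 mm gap below it between feet at both ends. Pinch it across y from above.
- clear_patch (a point): Middle of a patch of bare bench top, to the left of the air box, always clear for 260 (x) x 240 (y) mm: one place where the cover can be laid (with its x along the world's x).
- flap (a joint): Flap angle, rad: 0 = level on its seat (the start), grows as the free edge (towards -x of the box) swings up and back; stop at 1.45. Turns freely about an axis along the box's y and falls shut when let go. Black plate 105 mm long from the axis, 146 mm wide, 4 mm thick, about 0.2 kg.
- flap_hinge (a point): Point on the flap's hinge axis in the middle of its width: 83 mm towards +x of the box's origin and 66 mm above it. The axis runs along the box's y.
- flap_tongue (a point): Point to grip on the flap's tongue, 137 mm from the axis in the flap's plane. The tongue is a black bar out of the middle of the free edge, to 152 mm from the axis, 14 mm thick along y, 6.5 mm above and 10.5 mm below the plane. At angle a it lies 137 cos(a) mm before (-x) and 137 sin(a) mm above the hinge. Pinched across y from above it may turn between the fingers.
- flap_hole (a point): Coupling hole in the flap's steel lever outside the box's -y wall: 60 mm from the hinge axis in the flap's plane, 119.5 mm from the flap's middle towards -y. It turns with the flap.
- servo_arm (a joint): Angle (rad) of the servomotor's steel arm about the same axis, counted like the flap's (0 = level, 1.57 = straight up): 0.5 to 1.15, different at each start. Its gearbox holds it; do not move it. The holes line up when the flap's angle equals this one.
- servo_hole (a point): Coupling hole in the servomotor's arm, 60 mm from the same axis; the arm is a twin of the flap's lever, 8 mm further out. The point lies midway between both levers' planes, like flap_hole, so the two points meet when the holes line up.
- tape_roll: Bystander: roll of masking tape lying flat, 101 mm across, 25 mm high. Origin: centre of its underside.
- clip_tin: Bystander: round open tin of trim clips, 68 mm across, 48 mm high. Origin: centre of its underside.
- trim_lever: Bystander: grey nylon trim lever lying flat, 195 x 28 x 9 mm. Origin: centre of its underside.
- marker_pen: Bystander: marker pen lying flat, 101 mm long, 11 mm thick. Origin: centre of its underside.
- white_connector: Bystander: small white cable connector, 57 x 33 x 13 mm. Origin: centre of its underside.

How it is judged:
By the outcome, as a careful person would: the job done as asked, in the order asked, and still so for the second after the job is handed in, while the arm keeps its last pose, push and grip.
It also fails if it takes over 61 s, if anything falls off the work surface, if the arm or the gripper's body presses on something with over 40 N, if the wrist force passes 120 N, or if a joint passes its speed limit or range.

## Robot

A 6-joint arm with a two-finger parallel gripper is mounted at the origin on a cart in front of the work surface, level with it; the furniture and walls round the work are solid. World frame = base frame: x ahead of the robot, y to its left, z up, the work surface at z = 0. Lengths are in m, angles in degrees, forces in N, time in s.
With the tool pointing down it reaches from about 0.375 to 0.9 m from the base axis. Payload 3.1 kg.
Tool frame: the origin (TCP) lies at the very end of the fingers, on their centre line; the grasp point (between the pads) lies 19 mm behind it; z points along the fingers, y is the line along which they close (so a half turn about z gives the same grasp; the last joint's range is limited). The gripper opens to 87 mm and grips with 3 to 60 N. Pads are 19 mm wide; open, the fingers measure 117 mm over their backs; the gripper's body (75 mm by 190 mm) begins 51 mm behind the grasp point.
Start: joints at [-84.196, 30.224, 82.088, -0, 67.689, -10.227], TCP at [0.173, -0.601, 0.223] pointing down, gripper open.
Joint ranges: [-176.69, 176.69], [-43.24, 126.21], [12.49, 139.97], [-82, 262], [0, 151.66], [-163.58, 163.58]. Speed limits (degrees/s): [159.86, 159.86, 180, 180, 180, 180].

## Interface

Orientations are given as a 3x3 rotation matrix whose columns are the frame's x, y, z axes.
In Python, from rig import bot, imaging gives the robot as it stands.
- The arm moves only by the tool drive_tool, never from a script. Its argument "deltas" is text: rows parted by semicolons, each of 5 numbers parted by spaces: the finger opening in mm, from 0 to 87, then the shift along the world's x, y, z in mm, then the turn about the world's z in rad. In form: jaw dx dy dz twist; .... A call has 1 to 12 rows; each row is the pose to reach, as a shift and turn from the pose commanded when the call began; what a row does not reach only later rows make up. A row lasts 1/10 s, in which the tool goes at most 50 mm and 8.59 degrees, less where a joint would pass 70% of its speed; a pose out of reach is approached as far as the arm can. A call with a gripper value outside its range is refused whole. The fingers move at their own pace and stop on an object; the grip force is fixed at half the most. Time passes only in rows, so rows that repeat a pose let the fingers close. It gives the time, the measured TCP pose, the force, the opening and the grip force at its end, in the units of the state.
- bot.read_state(): the state, without advancing time (a new reading comes with each control period).
- imaging.capture(name): name is "scene" or "top"; returns the picture (420x560x3 uint8, red, green, blue); there is no depth.
- imaging.camera_model(name): a dict with "fx", "fy", "cx", "cy" (pixels), "T" (4x4, takes a point from camera to world coordinates). Camera axes: x right, y down, z forward; pixel columns grow to the right and rows downward; lengths in m; the calibration is good to about 2 mm. A picture is of the moment at which its call begins. camera_model takes no time and is no camera call.
- bot.hand_in(): hands the job in; it is judged then, once.
The state is a dict: "time_s": time; "joint_positions": joint angles; "qvel": joint speeds; "tau": joint torques, N m; "position": TCP position; "tcp_rot": TCP orientation; "force": force on the tool from outside, world axes, zero at the start; "moment": the same for the moment, N m; "opening": opening from 0.0 (shut) to 1.0 (fully open); "grasp_force": force on a finger pad.
Only numpy, scipy, OpenCV 4.12 (cv2) and the standard library are available. Lean on these libraries where they do the work, as an engineer would, in place of code of your own. Each camera call takes 0.05 s, during which the arm holds its last target. There are 200 camera calls.

## Working session

There is one attempt and no reset: what is moved stays moved. The work goes in short steps, Python scripts to look and compute and a tool call to move; the robot and the scene stay as the last step left them, time stands still between calls to the robot, and variables do not carry over. Pictures are saved under pics/ and viewed, at most 10 in all, crops included, and the job is handed in when it is done.

Besides the shell and the picture viewer there is one more tool, called after "Request:" as a command line: name --argument value ..., lists and objects as JSON in quotes. drive_tool: Moves the arm, as the interface text tells. Its arguments: {"type":"object","properties":{"deltas":{"type":"string"}},"required":["deltas"]}

```bash
mkdir -p pics; python3 - <<'E'
from rig import bot, imaging
import cv2
for n in("scene","top"):
    im=imaging.capture(n); cv2.imwrite(f"pics/{n}0.png",cv2.resize(im[:,:,::-1],(800,600),interpolation=cv2.INTER_CUBIC))
    m=imaging.camera_model(n); print(n,m)
s=bot.read_state();print(s['time_s'],s['position'],s['tcp_rot'],s['opening'])
E
```

```text
scene {'fx': 545.8812364299447, 'fy': 545.8812364299447, 'cx': 284.15599629090923, 'cy': 202.42459679469337, 'T': array([[ 0.60833158, -0.38615217,  0.69341127, -0.85924114],
       [-0.79365424, -0.30339845,  0.52731615, -0.92218181],
       [ 0.00675563, -0.87111187, -0.49103817,  1.08415799],
       [ 0.        ,  0.        ,  0.        ,  1.        ]])}
top {'fx': 460.10554979412217, 'fy': 460.10554979412217, 'cx': 285.8977900086045, 'cy': 211.32079749293973, 'T': array([[ 2.66468453e-02, -9.78042622e-01,  2.06694401e-01,
         2.55220292e-01],
       [-9.99620895e-01, -2.75035869e-02, -1.27210482e-03,
         1.50557061e-01],
       [ 6.92901016e-03, -2.06582145e-01, -9.78404725e-01,
         1.40591109e+00],
       [ 0.00000000e+00,  0.00000000e+00,  0.00000000e+00,
         1.00000000e+00]])}
0.1 [ 0.17254264 -0.60004916  0.22166942] [[ 9.61110538e-01  2.76163863e-01 -2.32893583e-04]
 [ 2.76163797e-01 -9.61108701e-01  1.90315463e-03]
 [ 3.01746486e-04 -1.89345874e-03 -9.99998162e-01]] 1.0002014303156304
```

View pics/scene0.png

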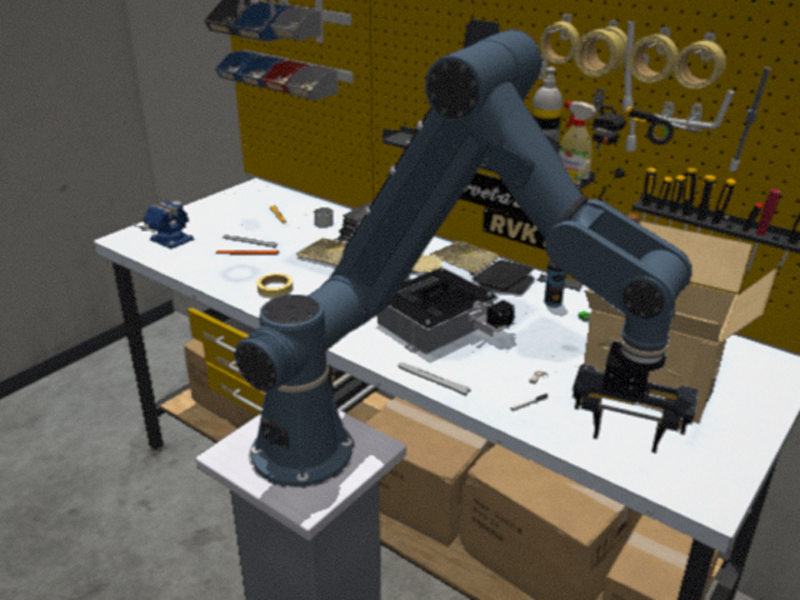

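View pics/top0.png

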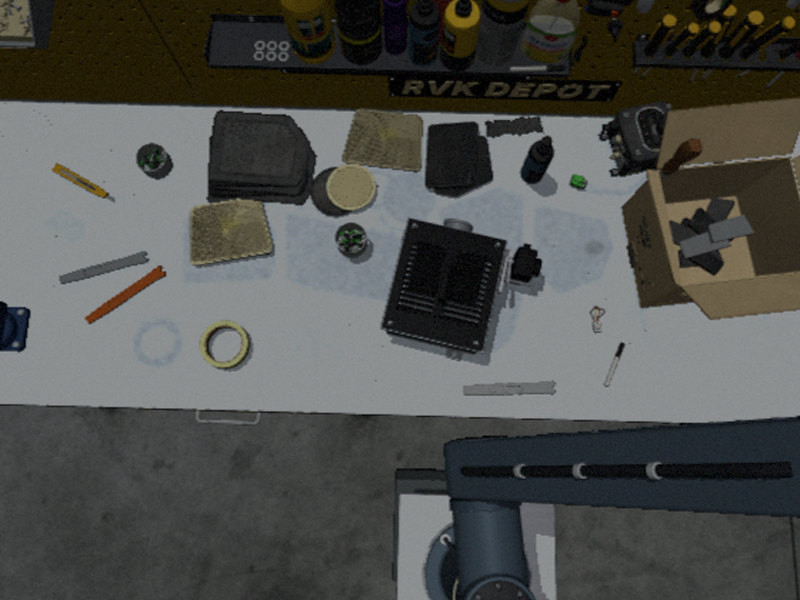

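The top view shows the box with its cover at about (445,285) and the servo at (525,265). The tin is at (352,238), the tape at (225,344), and there is bare bench at about (310,320). I'll enlarge that area.

```bash
cat > h.py <<'E'
import numpy as np
from rig import imaging
def w(u,v,z,name="top"):
    m=imaging.camera_model(name);T=m["T"]
    d=T[:3,:3]@np.array([(u-m["cx"])/m["fx"],(v-m["cy"])/m["fy"],1.])
    return T[:3,3]+d*(z-T[2,3])/d[2]
def px(p,name="top"):
    m=imaging.camera_model(name);T=m["T"]
    c=T[:3,:3].T@(np.array(p)-T[:3,3]); return np.array([m["fx"]*c[0]/c[2]+m["cx"],m["fy"]*c[1]/c[2]+m["cy"]])
E
python3 - <<'E'
from rig import imaging
import cv2
im=imaging.capture("top")[:,:,::-1]
cv2.imwrite("pics/c1.png",cv2.resize(im[140:260,245:405],(800,600),interpolation=cv2.INTER_CUBIC))
E
```

```text
(no output)
```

View pics/c1.png

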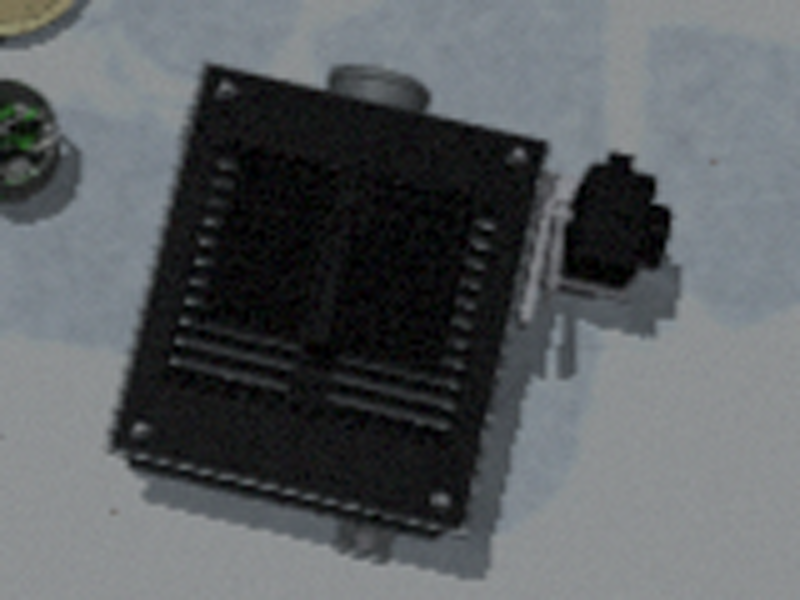

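```bash
python3 - <<'E'
from h import *
q={(107,90):(227,90),(107,-90):(519,155),(-107,90):(141,430),(-107,-90):(440,498)}
A=[];B=[]
W={k:w(245+(u+.5)/5-.5,140+(v+.5)/5-.5,.092)[:2] for k,(u,v) in q.items()}
a=np.array(list(W))/1000.; b=np.array(list(W.values()))
za=a@[1,1j]; zb=b@[1,1j]; c=zb.mean(); s=((zb-c)*za.conj()).sum()/(abs(za)**2).sum()
print("origin",c,"scale",abs(s),"yaw",np.angle(s),np.degrees(np.angle(s)),"res mm",(zb-c-s*za)*1e3)
print("r",abs(c),np.degrees(np.angle(c)))
for n,(u,v,z) in dict(tin=(352,238,.048),tape=(225,344,.02),lid=(340,195,0),sponge=(231,232,.0),leverL=(463,388,.009),edge=(300,408,0),sp_br=(272,255,0)).items(): print(n,w(u*.7,v*.7,z)[:2])
y=np.angle(s)
for p in [(0.48,.26),(.45,.27)]:
    print(p,[ (px([p[0]+i*.13,p[1]+j*.12,0])/.7).round() for i,j in((1,1),(1,-1),(-1,-1),(-1,1))])
E
```

```text
origin (0.5757860316484602+0.07619939373084786j) scale 0.9909724683564122 yaw -0.2085092482733044 -11.94669991550579 res mm [-0.59297354-0.55068599j  0.82491888-0.85666766j -1.08021358+0.27492875j
  0.84826824+1.13242491j]
r 0.5808062515559129 7.538703744617128
tin [0.67929407 0.27405888]
tape [0.44575257 0.53543292]
lid [0.79491462 0.31004588]
sponge [0.70046533 0.54884266]
leverL [0.36750188 0.02840391]
edge [0.31685356 0.37150374]
sp_br [0.64989614 0.45380316]
(0.48, 0.26) [array([304., 273.]), array([413., 276.]), array([410., 395.]), array([297., 392.])]
(0.45, 0.27) [array([299., 286.]), array([408., 289.]), array([405., 409.]), array([291., 406.])]
```

Request:
drive_tool --deltas "87 0 0 50 0;87 20 40 90 -0.1;87 40 80 130 -0.2;87 60 120 130 -0.3;87 83 165 130 -0.4;87 107 210 130 -0.488;87 130 255 130 -0.488;87 153 300 130 -0.488;87 175 345 130 -0.488;87 200 395 130 -0.488;87 227 450 130 -0.488;87 227 450 130 -0.488"

```text
time_s: 1.35
position: [0.3999, -0.1474, 0.3525]
tcp_rot: [[0.979, -0.204, 0.0], [-0.204, -0.979, 0.001], [-0.0, -0.001, -1.0]]
force: [0.1, 0.1, 0.9]
opening: 1.001
grasp_force: 0.0
```

Request:
drive_tool --deltas "87 30 38 -20 0;87 60 75 -40 0;87 90 113 -60 0;87 120 151 -90 0;87 150 189 -120 0;87 176 224 -150 0;87 176 224 -150 0;87 176 224 -150 0;87 176 224 -150 0"

```text
time_s: 2.25
position: [0.575, 0.0734, 0.202]
tcp_rot: [[0.979, -0.206, -0.002], [-0.206, -0.979, -0.0], [-0.002, 0.001, -1.0]]
force: [-0.0, -0.1, 0.4]
opening: 1.001
grasp_force: 0.0
```

```bash
python3 - <<'E'
from h import *
import cv2
im=imaging.capture("scene")[:,:,::-1]
cv2.imwrite("pics/s2.png",cv2.resize(im[100:280,200:440],(800,600),interpolation=cv2.INTER_CUBIC))
from rig import bot
s=bot.read_state();print(s['position'],s['tcp_rot'])
E
```

```text
[0.57528558 0.07281163 0.20285374] [[ 9.78404299e-01 -2.06700196e-01 -2.38606934e-04]
 [-2.06700289e-01 -9.78404194e-01 -4.73112629e-04]
 [-1.35661551e-04  5.12215552e-04 -9.99999860e-01]]
```

View pics/s2.png

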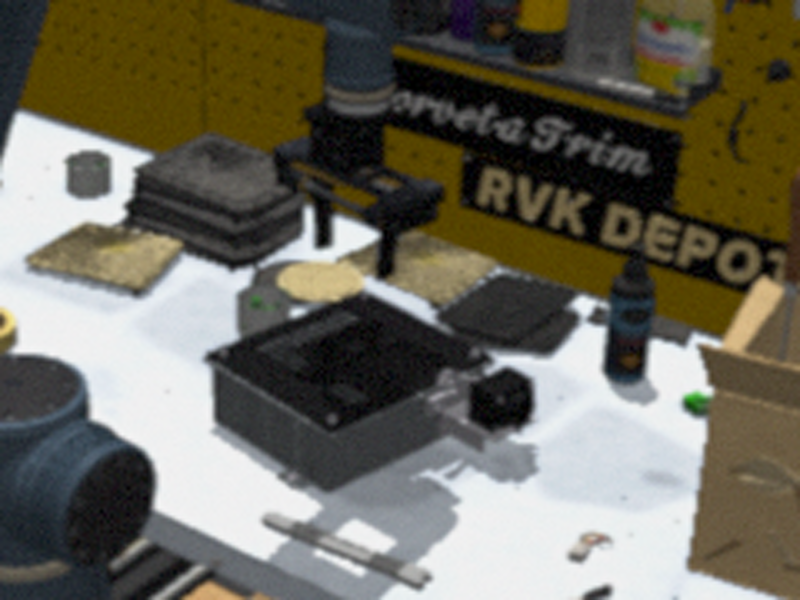

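The box sits as measured, with near pins at crop (333,420) and (220,352). The gripper is over the handle, about 3 mm off in y, so I'll correct that and go down.

Request:
drive_tool --deltas "87 0 3 -40 0;87 0 3 -75 0;87 0 3 -95 0;87 0 3 -105 0;87 0 3 -105 0;40 0 3 -105 0;0 0 3 -105 0;0 0 3 -105 0;0 0 3 -105 0;0 0 3 -105 0;0 0 3 -105 0;0 0 3 -105 0"

```text
time_s: 3.5
position: [0.5756, 0.0764, 0.0976]
tcp_rot: [[0.978, -0.207, 0.0], [-0.207, -0.978, 0.0], [0.0, -0.0, -1.0]]
force: [0.3, -0.4, 0.3]
opening: 0.449
grasp_force: 0.0
```

Request:
drive_tool --deltas "0 0 0 0 0;0 0 0 0 0;0 0 0 0 0;0 0 0 0 0;0 0 0 0 0;0 0 0 0 0;0 0 0 0 0;0 0 0 0 0"

```text
time_s: 4.3
position: [0.5757, 0.0766, 0.0975]
tcp_rot: [[0.978, -0.207, 0.0], [-0.207, -0.978, 0.0], [0.0, -0.0, -1.0]]
force: [0.7, 2.2, -1.9]
opening: 0.156
grasp_force: 30.0
```

Request:
drive_tool --deltas "0 0 0 8 0;0 0 0 16 0;0 0 0 28 0;0 0 0 45 0;0 0 0 65 0;0 0 0 80 0;0 0 0 80 0"

```text
time_s: 5.0
position: [0.5773, 0.0758, 0.1808]
tcp_rot: [[0.978, -0.207, 0.006], [-0.207, -0.978, -0.001], [0.006, -0.0, -1.0]]
force: [0.4, 1.1, -1.9]
opening: 0.159
grasp_force: 30.0
```

Request:
drive_tool --deltas "0 -10 30 0 0.03;0 -21 65 0 0.07;0 -34 105 0 0.11;0 -47 145 0 0.15;0 -60 185 0 0.19;0 -72 220 0 0.209;0 -82 250 0 0.209;0 -89 271 0 0.209;0 -89 271 0 0.209;0 -89 271 0 0.209"

```text
time_s: 6.0
position: [0.486, 0.347, 0.1771]
tcp_rot: [[1.0, 0.002, -0.001], [0.002, -1.0, -0.001], [-0.001, 0.001, -1.0]]
force: [0.6, 0.2, -2.2]
opening: 0.157
grasp_force: 30.0
```

```bash
python3 - <<'E'
from h import *
import cv2
im=imaging.capture("top")[:,:,::-1]
cv2.imwrite("pics/t3.png",cv2.resize(im[120:300,140:380],(800,600),interpolation=cv2.INTER_CUBIC))
im=imaging.capture("scene")[:,:,::-1]
cv2.imwrite("pics/s3.png",cv2.resize(im[160:280,240:400],(800,600),interpolation=cv2.INTER_CUBIC))
E
```

```text
(no output)
```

View pics/t3.png

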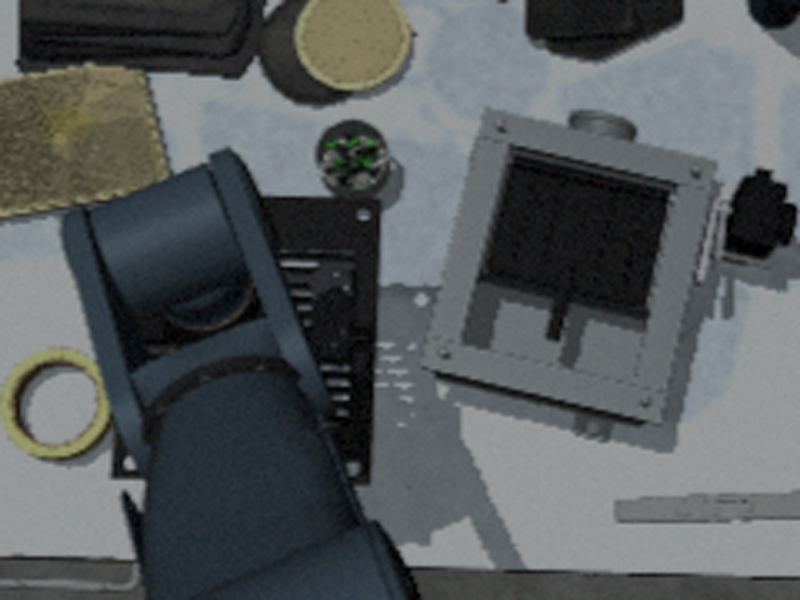

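View pics/s3.png

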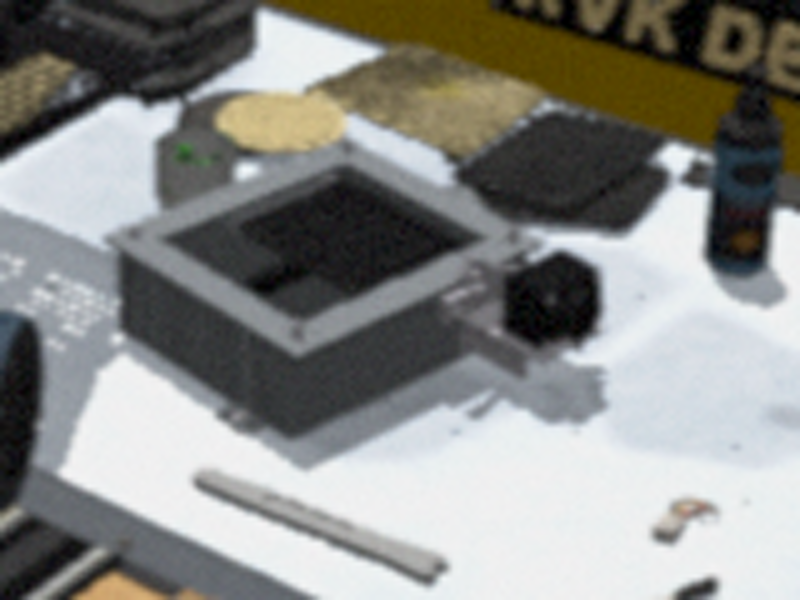

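Cover held level over the bare patch, clear of tape (50,400), tin (352,155) and box; the flap and its tongue (557,318) are now visible. Lowering.

Request:
drive_tool --deltas "0 0 0 -40 0;0 0 0 -80 0;0 0 0 -115 0;0 0 0 -140 0;0 0 0 -150 0;0 0 0 -155 0;0 0 0 -157 0;0 0 0 -159 0;0 0 0 -160 0;0 0 0 -160 0"

```text
time_s: 7.1
position: [0.4871, 0.3476, 0.0184]
tcp_rot: [[1.0, 0.001, 0.001], [0.001, -1.0, 0.001], [0.001, -0.001, -1.0]]
force: [-0.2, -0.1, -2.6]
opening: 0.159
grasp_force: 30.0
```

Request:
drive_tool --deltas "0 0 0 -1 0;0 0 0 -2 0;0 0 0 -2 0"

```text
time_s: 7.4
position: [0.4871, 0.3476, 0.0175]
tcp_rot: [[1.0, 0.001, 0.001], [0.001, -1.0, 0.001], [0.001, -0.001, -1.0]]
force: [-2.1, -1.4, 8.3]
opening: 0.154
grasp_force: 30.0
```

The cover is on the bench, with an 8 N upward contact force. Releasing it.

Request:
drive_tool --deltas "50 0 0 -1 0;50 0 0 -1 0;50 0 0 -1 0;50 0 0 -1 0;50 0 0 -1 0;50 0 0 -1 0;50 0 0 20 0;50 0 0 60 0;50 0 0 110 0;50 0 0 160 0;50 0 0 180 0;50 0 0 180 0"

```text
time_s: 8.6
position: [0.489, 0.3485, 0.1998]
tcp_rot: [[1.0, 0.001, 0.008], [0.001, -1.0, 0.004], [0.008, -0.004, -1.0]]
force: [0.4, 0.0, 0.1]
opening: 0.572
grasp_force: 0.0
```

```bash
python3 - <<'E'
from h import *
import cv2
t=np.mean([imaging.capture("top") for _ in range(4)],0)[:,:,::-1].astype(np.uint8)
s=np.mean([imaging.capture("scene") for _ in range(4)],0)[:,:,::-1].astype(np.uint8)
np.savez("im",t=t,s=s)
R=lambda im,k:cv2.resize(im,None,fx=k,fy=k,interpolation=cv2.INTER_CUBIC)
a=R(t[165:215,335:385],8); b=R(s[200:250,315:365],8)
print(bool(0)); cv2.imwrite("pics/lev.png",np.hstack([a,b]))
c,y=.5758+.0762j,-.2085
B=lambda p:np.array([*(lambda z:(z.real,z.imag))(c+(p[0]+1j*p[1])/1000*np.exp(1j*y)),p[2]/1000])
for n,o in(("top",(335,165)),("scene",(315,200))):
  for off in (-115.5,-123.5):
    print(n,off,"hinge",((px(B((83,off,66)),n)-o+.5)*8).round(),{al:((px(B((83-60*np.cos(al),off,66+60*np.sin(al))),n)-o+.5)*8).round().tolist() for al in (0,.5,.65,.8,.95,1.15)})
E
```

```text
False
top -115.5 hinge [155. 144.] {0: [122.0, 294.0], 0.5: [138.0, 257.0], 0.65: [143.0, 240.0], 0.8: [150.0, 220.0], 0.95: [156.0, 198.0], 1.15: [164.0, 167.0]}
top -123.5 hinge [176. 148.] {0: [143.0, 299.0], 0.5: [159.0, 262.0], 0.65: [165.0, 245.0], 0.8: [171.0, 225.0], 0.95: [177.0, 203.0], 1.15: [186.0, 172.0]}
scene -115.5 hinge [222. 127.] {0: [128.0, 171.0], 0.5: [143.0, 110.0], 0.65: [152.0, 92.0], 0.8: [162.0, 75.0], 0.95: [173.0, 59.0], 1.15: [191.0, 40.0]}
scene -123.5 hinge [234. 134.] {0: [141.0, 178.0], 0.5: [156.0, 117.0], 0.65: [164.0, 99.0], 0.8: [175.0, 82.0], 0.95: [186.0, 66.0], 1.15: [203.0, 46.0]}
```

View pics/lev.png

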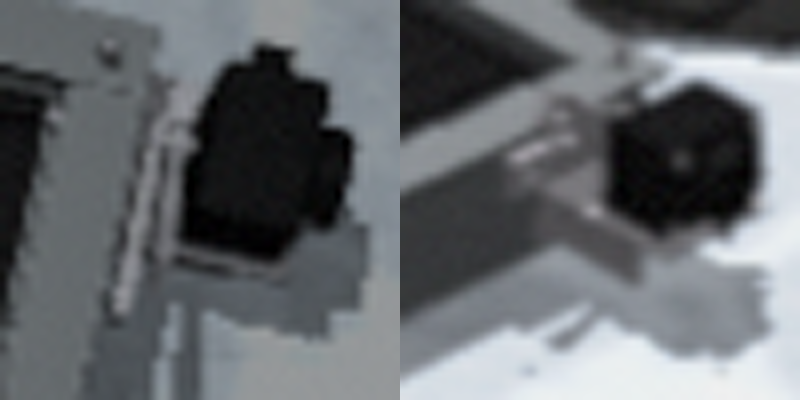

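```bash
python3 - <<'E'
import numpy as np,cv2
d=np.load("im.npz")
f=lambda im,k:np.clip(cv2.resize(im,None,fx=k,fy=k,interpolation=cv2.INTER_CUBIC)*1.6,0,255)
a=f(d['t'][172:208,346:364].astype(float),16); b=f(d['s'][204:227,327:355].astype(float),18)
o=np.zeros((600,800,3)); o[:a.shape[0],:a.shape[1]]=a; o[:b.shape[0],290:290+b.shape[1]]=b
cv2.imwrite("pics/lev2.png",o)
E
```

```text
[ WARN:0@0.088] global loadsave.cpp:1063 imwrite_ Unsupported depth image for selected encoder is fallbacked to CV_8U.
```

View pics/lev2.png

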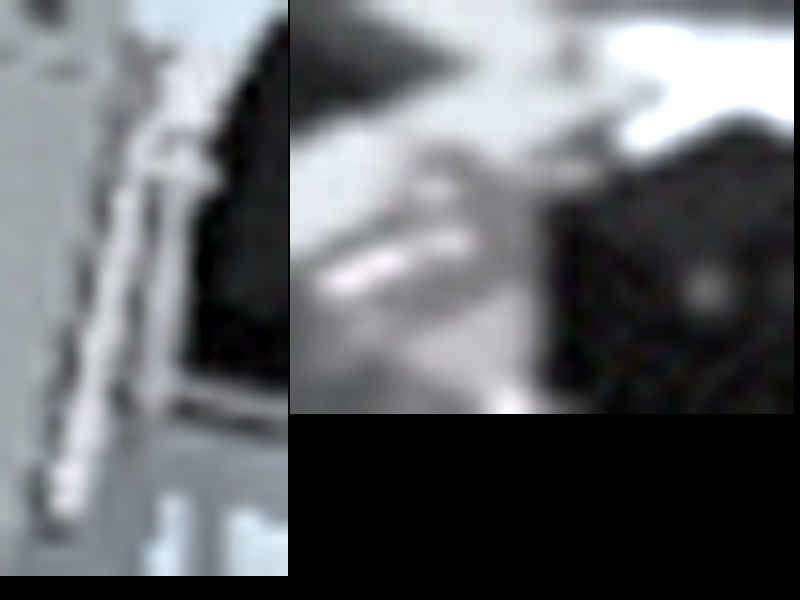

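The servo arm's hole shows at crop (433,187), which puts the angle at roughly 0.53–0.7. I'll refine it by comparing the two levers once the flap is raised. Next is the tongue.

Request:
drive_tool --deltas "50 4 -30 0 -0.03;50 9 -70 0 -0.09;50 15 -115 0 -0.15;50 22 -160 0 -0.209;50 29 -205 0 -0.209;50 33 -240 0 -0.209;50 36 -260 -20 -0.209;50 36 -260 -50 -0.209;50 36 -260 -50 -0.209;50 36 -260 -50 -0.209"

```text
time_s: 10.0
position: [0.5221, 0.0875, 0.145]
tcp_rot: [[0.978, -0.207, -0.002], [-0.207, -0.978, 0.0], [-0.002, 0.0, -1.0]]
force: [0.4, 0.4, -0.2]
opening: 0.579
grasp_force: 0.0
```

```bash
python3 - <<'E'
from h import *
from rig import bot
s=bot.read_state();print(s['position'],s['tcp_rot'])
# scene-camera cross-check of pins
import cv2
c,y=.5758+.0762j,-.2085
B=lambda p:np.array([*(lambda z:(z.real,z.imag))(c+(p[0]+1j*p[1])/1000*np.exp(1j*y)),p[2]/1000])
print("pred pin --",px(B((-107,-90,92)),"scene"),"seen",240+302/5,160+328/5)
print("pred pin -+",px(B((-107,90,92)),"scene"),"seen",240+132/5,160+238/5)
# tongue in top crop t3 (scale 3.333, off 140,120)
for p in((-69,0,72),(-22,0,72)): print("tongue pred in t3",(px(B(p))-(140,120))*10/3)
E
```

```text
[0.52207788 0.08745078 0.14497501] [[ 9.78396347e-01 -2.06724013e-01 -2.40207027e-03]
 [-2.06724086e-01 -9.78399256e-01  2.20421234e-04]
 [-2.39575013e-03  2.80906451e-04 -9.99997091e-01]]
pred pin -- [298.95518956 224.0581208 ] seen 300.4 225.6
pred pin -+ [266.23322728 204.33497435] seen 266.4 207.6
tongue pred in t3 [551.34873642 337.95444561]
tongue pred in t3 [563.18146935 287.56515609]
```

Request:
drive_tool --deltas "50 1 0 -30 0;50 1 0 -60 0;50 1 0 -85 0;50 1 0 -99 0;50 1 0 -99 0;0 1 0 -99 0;0 1 0 -99 0;0 1 0 -99 0;0 1 0 -99 0;0 1 0 -99 0;0 1 0 -99 0;0 1 0 -99 0"

```text
time_s: 11.2
position: [0.5245, 0.0896, 0.0471]
tcp_rot: [[0.978, -0.209, 0.002], [-0.209, -0.978, 0.003], [0.002, -0.004, -1.0]]
force: [1.2, 9.7, 1.6]
opening: 0.158
grasp_force: 30.0
```

Request:
drive_tool --deltas "0 0.5 2 0 0;0 1.2 1.9 13.7 0;0 3.1 1.4 27.2 0;0 6.5 0.7 40.5 0;0 11.1 -0.2 53.4 0;0 16.9 -1.5 65.7 0;0 20.3 -2.2 71.6 0;0 20.3 -2.2 71.6 0;0 20.3 -2.2 71.6 0;0 20.3 -2.2 71.6 0;0 20.3 -2.2 71.6 0"

```text
time_s: 12.3
position: [0.5423, 0.0858, 0.1175]
tcp_rot: [[0.978, -0.207, -0.003], [-0.207, -0.978, 0.001], [-0.003, -0.0, -1.0]]
force: [-4.0, 4.1, 0.7]
opening: 0.155
grasp_force: 30.0
```

```bash
python3 - <<'E'
from h import *
from rig import bot
import cv2
s=bot.read_state();print(s['position'],s['force'],s['opening'])
t=np.mean([imaging.capture("top") for _ in range(8)],0)[:,:,::-1]
s=np.mean([imaging.capture("scene") for _ in range(8)],0)[:,:,::-1]
np.savez("im2",t=t,s=s)
d=np.load("im.npz")
f=lambda im,k:np.clip(cv2.resize(im.astype(np.float32),None,fx=k,fy=k,interpolation=cv2.INTER_CUBIC)*1.5,0,255)
C=lambda im:f(im[204:227,325:350],16)
a=f(t[172:204,346:364],16)
o=np.zeros((600,800,3)); o[:a.shape[0],:a.shape[1]]=a
x=f(s[204:227,327:355],18); o[:x.shape[0],290:290+x.shape[1]]=x
cv2.imwrite("pics/lev3.png",o.astype(np.uint8))
E
```

```text
[0.54225662 0.08582337 0.11754381] [-3.9801075   4.09300086  0.69363368] 0.15541682912943608
```

View pics/lev3.png

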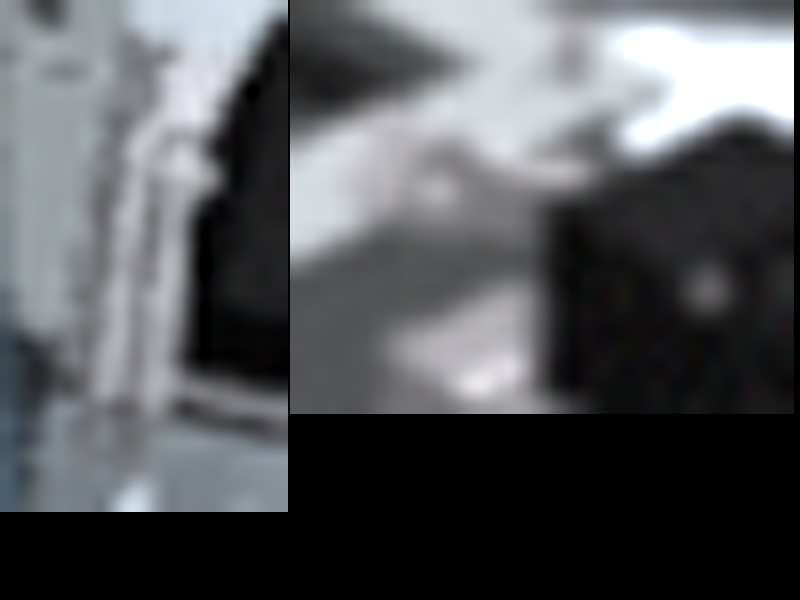

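```bash
python3 - <<'E'
from h import *
import cv2
a=np.load("im.npz")['t'].astype(np.float32).mean(2); b=np.load("im2.npz")['t'].astype(np.float32).mean(2)
np.set_printoptions(linewidth=220,precision=0,suppress=True)
print("before, rows 190-206, cols 346-360");
for r in range(186,207): print(r,a[r,346:361],"|",b[r,346:361])
sa=np.load("im.npz")['s'].astype(np.float32).mean(2); sb=np.load("im2.npz")['s'].astype(np.float32).mean(2)
print("scene cols 326-346")
for r in range(206,226): print(r,sa[r,326:346],"|",sb[r,326:346])
E
```

```text
before, rows 190-206, cols 346-360
186 [105. 103. 103. 103. 104.  95.  80. 124. 113.  68. 103.  79.  10.   7.  13.] | [ 93. 107. 107. 106. 108.  98.  75. 109. 114.  81. 108.  83.   8.   8.  14.]
187 [105. 105. 103. 105.  94.  87. 103. 132. 112.  81. 112.  84.  10.   2.  12.] | [ 92. 108. 106. 107.  98.  90.  78. 111. 103.  81. 117.  88.   8.   8.  13.]
188 [104. 104. 103. 104.  89.  72. 111. 127.  97.  92. 118.  82.   1.   7.  15.] | [ 91. 108. 107. 108.  92.  86.  77. 107.  96.  90. 123.  87.   2.   7.  18.]
189 [104. 102. 103. 107.  90.  61. 123. 125.  87.  97. 121.  82.   5.   9.  20.] | [ 89. 106. 108. 112.  95.  83.  85. 116.  95.  93. 124.  84.   7.  11.  21.]
190 [104. 105. 102. 104.  86.  66. 124. 114.  66. 108. 118.  73.  13.   8.  19.] | [ 73.  99. 107. 109.  89.  76.  98. 124.  98. 113. 123.  75.  11.  11.  19.]
191 [103. 104. 101. 104.  92.  85. 128. 109.  64. 104. 113.  65.   3.   1.   3.] | [ 71.  95. 107. 108.  98.  84.  97. 120.  93. 110. 117.  69.   4.   6.   8.]
192 [103. 102. 102.  91.  78. 109. 135. 113.  70. 103. 104.  57.   4.   3.   5.] | [ 56.  72.  93.  92.  
[... 5733 characters left out ...]
 74.  91. 102. 114. 119. 121. 120. 112.  79.  35.  10.  11.   8.   9.]
223 [ 59.  61.  74.  81.  85.  84.  90. 104. 118. 121. 122. 122. 118. 109.  75.  32.   3.   9.  13.  10.] | [ 57.  58.  56.  55.  57.  63.  82. 104. 117. 122. 123. 123. 130. 123.  83.  34.   9.   9.  12.  10.]
224 [ 58.  63.  70.  74.  71.  65.  75.  90. 105. 114. 118. 121. 120. 103.  67.  24.   9.   3.  11.  12.] | [ 58.  56.  57.  57.  57.  60.  72.  90. 105. 118. 129. 141. 146. 141.  85.  28.   8.  10.  13.   9.]
225 [ 56.  57.  60.  59.  58.  59.  68.  79.  83.  93. 104. 118. 131. 125.  81.  34.  13.   9.  16.   5.] | [ 56.  57.  58.  57.  57.  60.  70.  78.  85. 100. 134. 154. 136. 118.  78.  34.  12.  12.   9.   8.]
```

In the numbers, the flap lever's tip is offset from the arm's by almost exactly what the 8 mm plane spacing predicts: top view 0.5 px against 0.6 expected, scene view within about 0.1 px. The flap is perhaps 0.01 rad low, so I'll raise it 1 mm and check the whole scene.

Request:
drive_tool --deltas "0 0.5 0 1.2 0;0 0.5 0 1.2 0;0 0.5 0 1.2 0;0 0.5 0 1.2 0;0 0.5 0 1.2 0;0 0.5 0 1.2 0"

```text
time_s: 13.7
position: [0.5428, 0.0857, 0.1186]
tcp_rot: [[0.978, -0.207, -0.004], [-0.207, -0.978, 0.001], [-0.004, -0.0, -1.0]]
force: [-3.2, 4.0, -0.7]
opening: 0.159
grasp_force: 30.0
```

```bash
python3 - <<'E'
from h import *
from rig import bot
import cv2
s=bot.read_state();print(s['time_s'],s['position'],s['force'],s['opening'],s['grasp_force'])
np.set_printoptions(linewidth=220,precision=0,suppress=True)
t=np.mean([imaging.capture("top") for _ in range(12)],0)
sc=np.mean([imaging.capture("scene") for _ in range(12)],0)
for r in range(195,199):print(r,t.mean(2)[r,350:358])
for r in range(210,217):print(r,sc.mean(2)[r,328:340])
f=lambda im:cv2.resize(im[:,:,::-1].astype(np.uint8),None,fx=5/3,fy=5/3)
o=np.zeros((600,800,3),np.uint8)
a=f(t[100:300,120:400]);b=f(sc[150:300,180:480]);o[:a.shape[0],:a.shape[1]]=a
o[340:590,:b.shape[1]]=b
e=cv2.resize(np.clip(sc[204:227,327:347,::-1]*1.5,0,255).astype(np.float32),None,fx=15,fy=15,interpolation=cv2.INTER_CUBIC); o[240:240+e.shape[0],500:800]=np.clip(e,0,255)
e=cv2.resize(np.clip(t[180:202,346:366,::-1]*1.5,0,255).astype(np.float32),(300,235),interpolation=cv2.INTER_CUBIC); o[:235,500:800]=np.clip(e,0,255)
cv2.imwrite("pics/fin.png",o)
E
```

```text
13.7 [0.54277951 0.08571491 0.11857756] [-3.15980691  4.03846342 -0.68125276] 0.1586255198855483 29.999987622722983
195 [ 61.  75. 109. 105.  92. 114. 110.  71.]
196 [ 58.  73. 100.  87.  91. 117. 104.  84.]
197 [ 91.  80.  79.  65.  72. 102.  77.  42.]
198 [83. 79. 86. 74. 74. 85. 81. 70.]
210 [ 54.  72.  91. 106. 117. 123. 135. 139. 143. 146. 146. 146.]
211 [102. 125. 139. 134. 125. 125. 128. 125. 129. 141. 148. 147.]
212 [142. 145. 144. 135. 126. 118. 104.  95.  98. 118. 141. 141.]
213 [147. 144. 136. 128. 123. 112. 101.  97.  88.  93. 110. 120.]
214 [145. 143. 133. 121. 118. 107. 115. 119.  96.  85.  87.  91.]
215 [146. 145. 133. 115. 106.  94. 100. 104.  89.  83.  82.  81.]
216 [143. 137. 122.  93.  77.  77.  82.  83.  79.  80.  78.  78.]
```

View pics/fin.png

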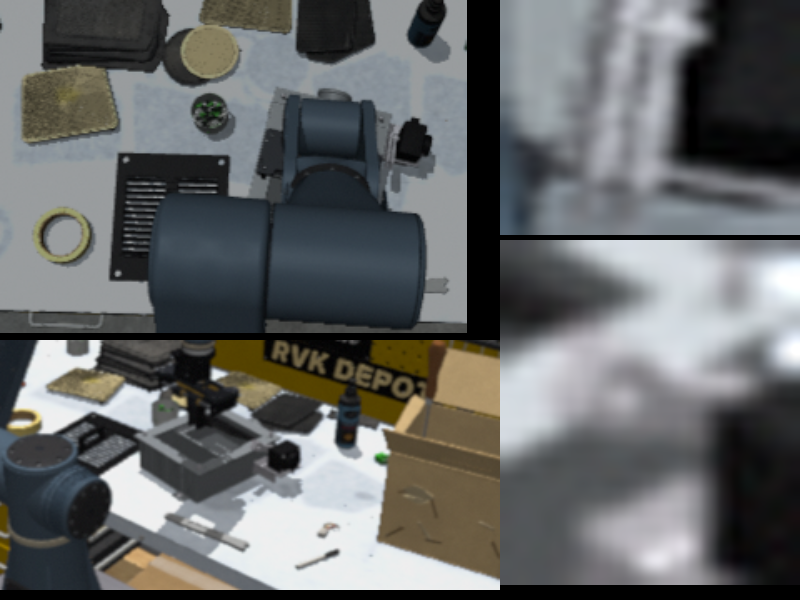

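The final picture shows the cover flat on its patch at (170,215), with tape, tin, trim lever, pen and connector undisturbed. The two levers sit side by side. The edge shifts say the best point is about halfway back along that last step, so I'll go back 0.5 mm and hand in.

Request:
drive_tool --deltas "0 -0.2 0 -0.5 0;0 -0.2 0 -0.5 0;0 -0.2 0 -0.5 0;0 -0.2 0 -0.5 0;0 -0.2 0 -0.5 0;0 -0.2 0 -0.5 0;0 -0.2 0 -0.5 0;0 -0.2 0 -0.5 0"

```text
time_s: 15.7
position: [0.5426, 0.0857, 0.1182]
tcp_rot: [[0.978, -0.207, -0.003], [-0.207, -0.978, 0.001], [-0.003, -0.0, -1.0]]
force: [-3.9, 4.6, 1.8]
opening: 0.16
grasp_force: 30.0
```

```bash
python3 -c "
from rig import bot
s=bot.read_state();print(s['position'],s['force'],s['grasp_force'])
print(bot.hand_in())"
```

```text
[0.54262558 0.08571753 0.11822812] [-3.92952053  4.61192519  1.79394783] 29.999953815713525
the job is handed in; nothing more can be done
None
```

I've handed the job in at about 16 s: the cover lies flat and released on the clear patch, and the gripper is holding the flap up with its lever lined up to the servomotor's arm, to within about 0.01–0.02 rad as far as the camera images show.

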